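# Set up the label-roll stand

### The arm

A 7-joint arm with a two-finger parallel gripper is mounted at the origin on the work surface; the furniture and walls round the work are solid. World frame = base frame: x ahead of the robot, y to its left, z up, the work surface at z = 0. Lengths are in m, angles in rad, forces in N, time in s.
With the tool pointing down it reaches from about 0.4 to 0.925 m from the base axis. Payload 4.1 kg.
Tool frame: the origin (TCP) lies between the finger pads; the fingertips stand 14 mm ahead of it and the grasp point (between the pads) lies 5 mm behind it; z points along the fingers, y is the direction in which the jaws open and shut (so a half turn about z gives the same grasp; the last joint's range is limited). The gripper opens to 85 mm and grips with 20 to 120 N. Pads are 22 mm wide; open, the fingers measure 114 mm over their backs; the gripper's body (76 mm by 85 mm) begins 54 mm behind the grasp point. The pads swing forward as they close: fully open they stand 13 mm farther back than shut.
Start: joints at [-1.25, 0.398, 0.045, 1.537, -0.019, 1.207, -0.051], TCP at [0.265, 0.594, 0.219] pointing down, gripper open.
Joint ranges: [-2.82, 2.82], [-0.49, 2.23], [-1.37, 1.46], [0, 2.46], [-1.36, 4.5], [0.23, 2], [-2.94, 2.94]. Speed limits (rad/s): [2.57, 2.57, 3.14, 3.14, 3.14, 3.14, 3.14].

### API

Orientations are given as [roll, pitch, yaw] about the fixed x, y, z axes, in that order (R = Rz(yaw) Ry(pitch) Rx(roll)).
In Python, from plant import * gives the robot as it stands.
- The arm moves only by the tool send_rows, never from a script. Its argument "motion" is one flat list of numbers, 4 for each row, row after row: the shift along the world's x, y, z in m, then the turn about the world's z in degrees. A call has 1 to 8 rows; each row is the pose to reach, as a shift and turn from the pose commanded when the call began; what a row does not reach only later rows make up. A row lasts 1/10 s, in which the tool goes at most 50 mm and 8.59 degrees, less where a joint would pass 70% of its speed; a pose out of reach is approached as far as the arm can. A call with a gripper value outside its range is refused whole. "gripper" is the opening, from 0 (shut) to 1 (fully open), set as the call begins (left out, the last holds). The fingers move at their own pace and stop on an object; the grip force is fixed at half the most. Time passes only in rows, so rows that repeat a pose let the fingers close. It gives the time, the measured TCP pose, the force and the opening at its end, in the units of the state.
- get_state(): the state, without advancing time (a new reading comes with each control period).
- camera(name): name is "scene" or "top"; returns the picture (400x640x3 uint8, blue, green, red); there is no depth.
- calibration(name): a dict with "camera_matrix" (3x3 intrinsics, pixels), "T" (4x4, takes a point from camera to world coordinates). Camera axes: x right, y up, looking along -z (the intrinsics and any distortion apply to the point x, -y, -z); pixel columns grow to the right and rows downward; lengths in m; the calibration is good to about 2 mm. A picture is of the moment at which its call begins. calibration takes no time and is no camera call.
- hand_in(): hands the job in, once; it reports no verdict.
The state is a dict: "time_s": time; "joint_pos": joint angles; "joint_vel": joint speeds; "joint_torque": joint torques, N m; "tool_pos": TCP position; "tcp_rot": TCP orientation; "wrist_force": force on the tool from outside, world axes, zero at the start; "moment": the same for the moment, N m; "width": opening from 0.0 (shut) to 1.0 (fully open).
Only numpy, scipy, OpenCV 4.12 (cv2) and the standard library are available. Lean on these libraries where they do the work, as an engineer would, in place of code of your own. Each camera call takes 0.05 s, during which the arm holds its last target. There are 200 camera calls.

### The job

Get the label stand ready: take the steel spindle out of its wooden rest, lean it some 15 degrees so that the edge of its foot goes into the stand's socket first, then bring it upright and slide it fully home, gently, without forcing it against the tight bore. Then lower the label roll over the spindle so it lies flat on the collar, let go, and leave the other things on the table where they are.

Things in the scene. Friction and masses are not known exactly. Their poses are not given: they have to be found in the camera images.
- stand: Grey label-roll stand, fixed to the table; base 220 x 110 mm, top 10 mm above the table. Origin: centre of the underside; x along the base towards the toothed tear bar (steel sheet at x = +100 mm, 74 mm wide, top 74 mm above the table; a guide post 14 mm thick, 72 mm high stands at x = +76, y = +40 mm); z up. Its socket stands on the other half, see slot_near and slot_far.
- slot_near (a point): Where the centre of the bore's mouth would be with the socket clamped at the near end of its slot: stand x = -64, y = 0, z = 44 mm; axes as the stand's. The socket is a round grey platter, 80 mm across, flat top at z = 44 mm, on a stem, with an upright brass-lined bore in its centre: 21.2 mm in diameter, 30 mm deep, sharp-edged, no lead-in.
- slot_far (a point): The same for the far end of the slot, stand x = -16, y = 0, z = 44 mm. The socket is clamped anywhere between the two ends, to suit the roll; where is NOT reported, so look or feel. Its two screws hold against more than 100 N. The liner is spoiled if, on the way in, spindle and stand ever press on each other with more than 30 N (the bump of the collar as it lands does not count).
- spindle: Round steel spindle, 86 mm long, about 240 g: shank of 20 mm diameter with a flat, sharp-edged foot from z = 0 to 29 mm, collar of 34 mm diameter from 29 to 34 mm, post of 20 mm diameter from 34 to 86 mm. Origin: centre of the foot; z along its axis to the upper end. At the start it stands upright in the wooden rest, collar on the rest's top, foot 11 mm above the table.
- spindle_grip (a point): Point on the spindle's axis at z = 66 mm, in the ringed part of the post (55 to 75 mm) where it is gripped; axes as the spindle's. When the spindle is home its collar lies flat on the platter: the foot is then 15 mm above the table, 29 mm below the bore's mouth and 1 mm clear of the bore's floor, and this point 81 mm above the table.
- spindle_rest: Wooden block 85 x 64 x 40 mm, fixed, with an easy hole of 23 mm in its middle in which the spindle stands. Origin: centre of the underside, z up.
- label_roll: Roll of white paper labels lying flat on the table, 60 mm in diameter, 40 mm high, about 120 g, with an open cardboard core of 25.6 mm inner diameter. Origin: centre of the underside; z along the core, up.
- glue_jar: Glue jar with a red cap, 56 mm in diameter, 95 mm high. Origin: centre of the underside. Leave alone.
- weight_500: Largest brass scale weight, 38 mm in diameter, 45 mm high. Origin: centre of the underside. Leave alone.
- stapler: Red desk stapler, 125 x 34 x 47 mm. Origin: centre of the underside. Leave alone.
Mind the look-alikes: they are no part of the job. Of the things that look like the spindle, the middle-sized one is meant.

How it is judged:
On the way, in this order (a step that is already met when the one before it is completed fails the run):
1. the spindle leans (7 degrees or more) with the edge of its foot in the bore: the foot's centre is below the bore's mouth (angle between spindle's own z axis and vertical above 0.12 rad and z of spindle in the frame of slot_near between -0.02 and 0 m and x of spindle in the frame of slot_near between -0.012 and 0.06 m and y of spindle in the frame of slot_near between -0.01 and 0.01 m), for 0.05 s.
2. the spindle is upright and fully home, its collar on the platter (z of spindle in the frame of slot_near between -0.031 and -0.027 m and x of spindle in the frame of slot_near between -0.004 and 0.052 m and y of spindle in the frame of slot_near between -0.004 and 0.004 m and angle between spindle's own z axis and vertical below 0.035 rad), for 0.2 s.
At the end, for the whole second after the job is handed in: The spindle stands in the stand's socket, anywhere along its slot, upright within 2 degrees, its collar within 2 mm of the platter's top; the label roll lies flat on the collar (within 3 mm in height and 3 degrees), round the spindle within 6 mm; both are at rest and released (all of step 2 and horizontal distance between label_roll and spindle below 0.006 m and z of label_roll in the frame of spindle between 0.031 and 0.037 m and angle between label_roll's own z axis and vertical below 0.05 rad and linear speed of each of label_roll, spindle below 0.02 m/s); the robot touches nothing.
It fails at once if spindle and stand press on each other with more than 30 N before the collar is within 2 mm of the platter (contact force between spindle and stand above 30 N and z of spindle in the frame of slot_near above -0.027 m).
It fails at once if one of the other things on the table is moved more than 15 mm (distance of any of glue_jar, weight_500, stapler from where it was at the start of the episode above 0.015 m).
It also fails if it takes over 67 s, if anything falls off the work surface, if the arm or the gripper's body presses on something with over 40 N, if the wrist force passes 120 N, or if a joint passes its speed limit or range.

## Working session

There is one attempt and no reset: what is moved stays moved. The work goes in short steps, Python scripts to look and compute and a tool call to move; the robot and the scene stay as the last step left them, time stands still between calls to the robot, and variables do not carry over. Pictures are saved under pics/ and viewed, about 8 in all and at most 12, crops included, and the job is handed in when it is done.

Besides the shell and the picture viewer there is one more tool, called after ">>>" in YAML: its name, and indented under it one key for each argument. send_rows: Moves the arm, as the interface text tells. Its arguments: {"type":"object","properties":{"motion":{"type":"array","items":{"type":"number"}},"gripper":{"type":"number"}},"required":["motion"]}

```bash
mkdir -p pics; ls; python3 - <<'E'
from plant import *
import cv2
s=get_state(); print({k:s[k] for k in('time_s','tool_pos','tcp_rot','wrist_force','width')})
for n in('scene','top'):
    cv2.imwrite(f'pics/{n}0.png',camera(n)); c=calibration(n); print(n,c['camera_matrix'],c['T'],[k for k in c])
E
```

```text
pics
{'time_s': 0.0, 'tool_pos': array([0.26464974, 0.59296582, 0.21835128]), 'tcp_rot': array([-3.13961455e+00,  1.57878331e-04,  2.72192566e+00]), 'wrist_force': array([-0.01293797, -0.88908929,  0.89410424]), 'width': 1.0039895742816056}
scene [[369.25120344   0.         320.25323361]
 [  0.         369.25120344 200.425615  ]
 [  0.           0.           1.        ]] [[ 0.89187108  0.32161056 -0.31801355  0.19877258]
 [-0.45192542  0.60546003 -0.65511951 -0.61388467]
 [-0.01814886  0.72800055  0.68533628  0.66671855]
 [ 0.          0.          0.          1.        ]] ['camera_matrix', 'T']
top [[493.01901023   0.         323.06996924]
 [  0.         493.01901023 195.08899747]
 [  0.           0.           1.        ]] [[-0.01650056  0.98865254 -0.14931137  0.30576781]
 [-0.99951414 -0.02025908 -0.02368641 -0.03378765]
 [-0.02644254  0.14884798  0.98850648  1.37718751]
 [ 0.          0.          0.          1.        ]] ['camera_matrix', 'T']
```

View pics/top0.png

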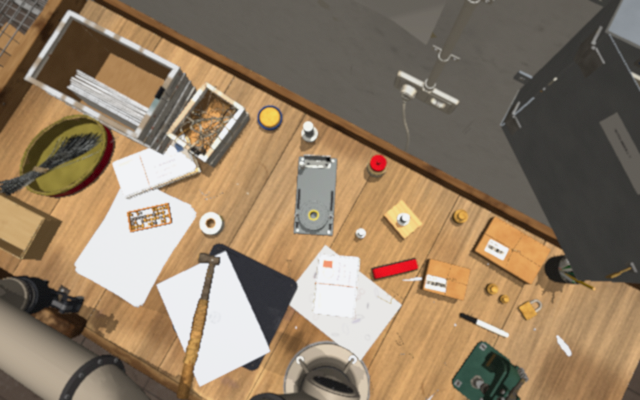

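View pics/scene0.png

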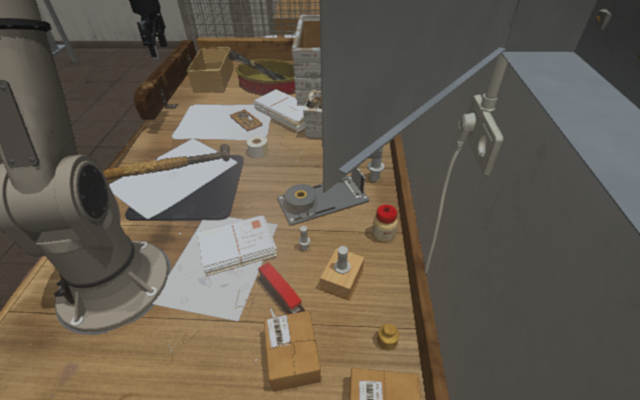

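```bash
python3 - <<'E'
import cv2,numpy as np
a=cv2.imread('pics/top0.png'); b=cv2.imread('pics/scene0.png')
r=lambda im,x,y,w,h,f:cv2.resize(im[y:y+h,x:x+w],None,fx=f,fy=f,interpolation=cv2.INTER_CUBIC)
# top: 190..430 x 145..265 -> 3.3x ; two crops stacked
A=r(a,285,145,150,100,5.2)
cv2.imwrite('pics/c1.png',A)
B=r(b,235,130,165,120,4.8)
cv2.imwrite('pics/c2.png',B)
print(A.shape,B.shape)
E
```

```text
(520, 780, 3) (576, 792, 3)
```

View pics/c1.png

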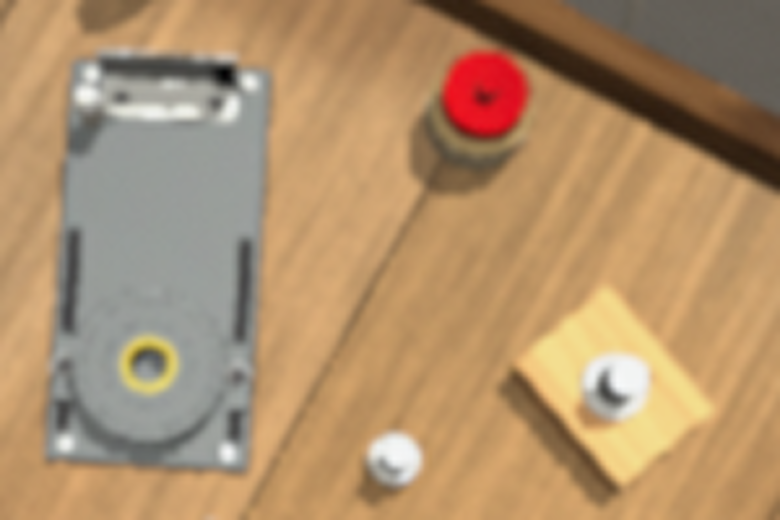

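View pics/c2.png

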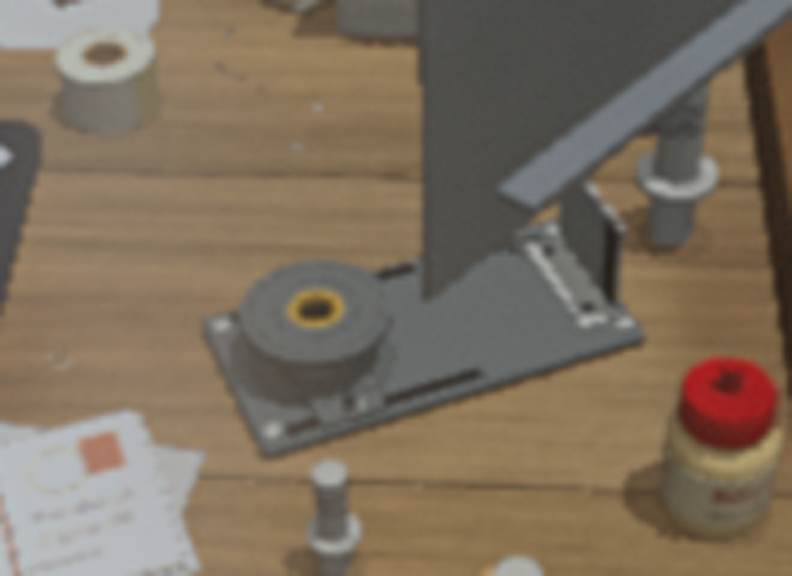

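```bash
cat > h.py <<'E'
import numpy as np
from plant import calibration
C={n:calibration(n) for n in('scene','top')}
def plane(n,px,z):
    K,T=C[n]['camera_matrix'],C[n]['T']
    d=np.linalg.solve(K,[px[0],px[1],1]); d=T[:3,:3]@(d*[1,-1,-1]); o=T[:3,3]
    return (o+d*(z-o[2])/d[2])
def proj(n,P):
    K,T=C[n]['camera_matrix'],C[n]['T']
    p=T[:3,:3].T@(np.asarray(P)-T[:3,3]); q=K@(p*[1,-1,-1]); return q[:2]/q[2]
def crop(px,o,f): return [(px[0]+.5)/f-.5+o[0],(px[1]+.5)/f-.5+o[1]]
E
python3 - <<'E'
from h import *
import cv2
np.set_printoptions(precision=4,suppress=True)
t=lambda p:crop(p,(285,145),5.2); s=lambda p:crop(p,(235,130),4.8)
print('bore',plane('top',t((149,364)),.044),plane('scene',s((315,308)),.044))
print('base corners',*[plane('top',t(p),.01) for p in((75,62),(270,70),(245,470),(48,460))])
print('base corners scene near',*[plane('scene',s(p),.01) for p in((205,328),(268,447),(640,338))])
print('rest top corners',*[plane('top',t(p),.04) for p in((605,287),(713,411),(620,484),(513,368))])
print('collar',plane('top',t((614,388)),.045), 'posttop',plane('top',t((620,382)),.097))
print('roll',plane('top',(210,223),.04),plane('scene',s((104,53)),.04))
print('jar',plane('top',t((486,94)),.095))
a=cv2.imread('pics/top0.png'); b=cv2.imread('pics/scene0.png')
r=lambda im,x,y,w,h,f:cv2.resize(im[y:y+h,x:x+w],None,fx=f,fy=f,interpolation=cv2.INTER_CUBIC)
cv2.imwrite('pics/c3.png',np.hstack([r(b,310,235,60,70,6.5),r(a,180,190,60,70,6.5)]))
E
```

```text
bore [0.454  0.0258 0.044 ] [0.4543 0.0267 0.044 ]
base corners [0.6245 0.0655 0.01  ] [ 0.6177 -0.0409  0.01  ] [ 0.4    -0.0231  0.01  ] [0.4073 0.082  0.01  ]
base corners scene near [0.4083 0.0752 0.01  ] [ 0.4032 -0.0229  0.01  ] [ 0.6133 -0.0427  0.01  ]
rest top corners [ 0.4904 -0.214   0.04  ] [ 0.4242 -0.2674  0.04  ] [ 0.3872 -0.2177  0.04  ] [ 0.4487 -0.1644  0.04  ]
collar [ 0.4367 -0.2159  0.045 ] posttop [ 0.4345 -0.2119  0.097 ]
roll [0.4368 0.3091 0.04  ] [0.4381 0.3095 0.04  ]
jar [ 0.5833 -0.1502  0.095 ]
```

View pics/c3.png

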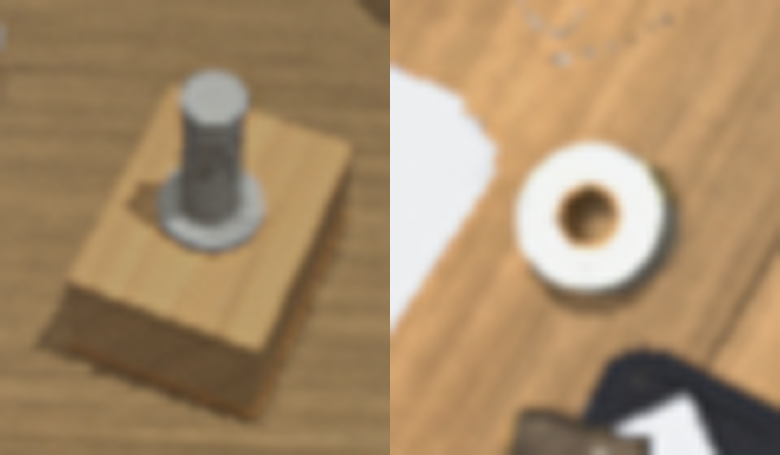

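```bash
python3 - <<'E'
from h import *
np.set_printoptions(precision=4,suppress=True)
s=lambda p:crop(p,(310,235),6.5); t=lambda p:crop(p,(180,190),6.5)
print('posttop',plane('scene',s((214,97)),.097),'collar',plane('scene',s((211,205)),.045))
print('rest corners scene',*[plane('scene',s(p),.04) for p in((70,283),(262,350),(352,148),(172,88))])
print('roll hole, disc',plane('top',t((198,216)),.04),plane('top',t((200,217)),.04))
print(np.degrees(2.7219))
E
```

```text
posttop [ 0.4381 -0.2157  0.097 ] collar [ 0.4376 -0.2171  0.045 ]
rest corners scene [ 0.3861 -0.2195  0.04  ] [ 0.4267 -0.2682  0.04  ] [ 0.4914 -0.2153  0.04  ] [ 0.4515 -0.1659  0.04  ]
roll hole, disc [0.4374 0.309  0.04  ] [0.4369 0.3081 0.04  ]
155.95338225665878
```

```bash
python3 - <<'E'
from h import *
np.set_printoptions(precision=3,suppress=True)
for p in((340,170),(325,185),(505,50)): print('scene',p,*[plane('scene',p,z) for z in(.2,.3,.4,.5,.6)])
for p in((505,115),(590,280)): print('top',p,*[plane('top',p,z) for z in(.2,.3,.4,.5,.6,.7)])
E
```

```text
scene (340, 170) [ 0.491 -0.107  0.2  ] [ 0.428 -0.215  0.3  ] [ 0.366 -0.324  0.4  ] [ 0.303 -0.433  0.5  ] [ 0.241 -0.541  0.6  ]
scene (325, 185) [ 0.443 -0.133  0.2  ] [ 0.391 -0.236  0.3  ] [ 0.338 -0.339  0.4  ] [ 0.286 -0.442  0.5  ] [ 0.234 -0.545  0.6  ]
scene (505, 50) [1.249 0.179 0.2  ] [1.024 0.009 0.3  ] [ 0.799 -0.161  0.4  ] [ 0.574 -0.331  0.5  ] [ 0.349 -0.501  0.6  ]
top (505, 115) [ 0.673 -0.455  0.2  ] [ 0.642 -0.419  0.3  ] [ 0.611 -0.383  0.4  ] [ 0.579 -0.348  0.5  ] [ 0.548 -0.312  0.6  ] [ 0.517 -0.276  0.7  ]
top (590, 280) [ 0.272 -0.622  0.2  ] [ 0.274 -0.572  0.3  ] [ 0.277 -0.522  0.4  ] [ 0.28  -0.472  0.5  ] [ 0.283 -0.422  0.6  ] [ 0.286 -0.372  0.7  ]
```

>>> send_rows:
  motion: [0.02, -0.05, 0, 4, 0.04, -0.1, 0, 8, 0.06, -0.15, 0, 12, 0.08, -0.2, 0, 16]
  gripper: 0.7

```text
time_s: 0.5
tool_pos: [0.3395, 0.4057, 0.2189]
tcp_rot: [-3.141, -0.0, 3.004]
wrist_force: [1.4, -0.0, 1.0]
width: 0.695
```

>>> send_rows:
  motion: [0.01, -0.05, 0, 3, 0.02, -0.1, 0, 3, 0.03, -0.15, 0, 3, 0.04, -0.195, 0, 3, 0.05, -0.24, 0, 3, 0.06, -0.285, 0, 3, 0.07, -0.33, 0, 3]

```text
time_s: 1.2
tool_pos: [0.4089, 0.0759, 0.2193]
tcp_rot: [3.141, -0.0, 3.054]
wrist_force: [1.5, 0.9, -0.4]
width: 0.699
```

```bash
python3 - <<'E'
from plant import *
s=get_state(); print(s['joint_pos'].round(2),s['tool_pos'],s['tcp_rot'],s['wrist_force'])
E
```

```text
[-0.66 -0.04  0.37  2.06  0.02  1.12  1.18] [0.40894889 0.07594086 0.21934143] [ 3.14112187e+00 -1.29291658e-07  3.05364152e+00] [ 1.49409268  0.86429185 -0.44784556]
```

>>> send_rows:
  motion: [0.005, -0.045, 0, 0.5, 0.01, -0.09, 0, 0.5, 0.014, -0.135, 0, 0.5, 0.018, -0.18, 0, 0.5, 0.021, -0.225, 0, 0.5, 0.023, -0.265, 0, 0.5, 0.023, -0.279, 0, 0.5, 0.023, -0.279, 0, 0.5]

```text
time_s: 2.0
tool_pos: [0.4313, -0.2036, 0.2193]
tcp_rot: [-3.14, -0.001, 3.057]
wrist_force: [-0.1, 0.4, -0.2]
width: 0.7
```

```bash
python3 - <<'E'
from plant import *
s=get_state(); print(s['joint_pos'].round(2),s['tool_pos'],s['tcp_rot'],s['wrist_force'])
E
```

```text
[-0.32  0.1   0.72  1.95 -0.07  1.12  1.92] [ 0.43130208 -0.20364798  0.21930039] [-3.14049382e+00 -5.97416571e-04  3.05678521e+00] [-0.13419445  0.3866812  -0.20783189]
```

>>> send_rows:
  motion: [0, 0, -0.02, 0, 0, 0, -0.04, 0, 0, 0, -0.04, 0, 0, 0, -0.04, 0]

```text
time_s: 2.4
tool_pos: [0.4322, -0.1999, 0.1794]
tcp_rot: [3.141, -0.001, 3.064]
wrist_force: [-1.3, -0.3, 0.9]
width: 0.698
```

>>> send_rows:
  motion: [0.0055, -0.0163, -0.03, 0, 0.0055, -0.0163, -0.06, 0, 0.0055, -0.0163, -0.085, 0, 0.0055, -0.0163, -0.1, 0, 0.0055, -0.0163, -0.107, 0, 0.0055, -0.0163, -0.107, 0, 0.0055, -0.0163, -0.107, 0]

```text
time_s: 3.1
tool_pos: [0.4388, -0.2175, 0.0736]
tcp_rot: [-3.141, 0.002, 3.063]
wrist_force: [0.6, 0.2, 0.6]
width: 0.701
```

>>> send_rows:
  motion: [0, 0, 0, 0, 0, 0, 0, 0, 0, 0, 0, 0, 0, 0, 0, 0, 0, 0, 0, 0, 0, 0, 0, 0]
  gripper: 0.0

```text
time_s: 3.7
tool_pos: [0.4385, -0.217, 0.0732]
tcp_rot: [3.141, 0.001, 3.062]
wrist_force: [-0.2, 2.3, 6.2]
width: 0.203
```

```bash
python3 - <<'E'
from plant import *
for i in range(4):
    s=get_state(); print(s['time_s'],s['tool_pos'],s['tcp_rot'],s['wrist_force'],s['moment'],s['width'])
E
```

```text
3.7 [ 0.43852581 -0.21701375  0.073199  ] [3.14055029e+00 1.32026862e-03 3.06245041e+00] [-0.22956844  2.28652733  6.19011975] [ 0.45528396  0.11265241 -0.00791169] 0.20348318283624134
3.7 [ 0.43852581 -0.21701375  0.073199  ] [3.14055029e+00 1.32026862e-03 3.06245041e+00] [-0.22956844  2.28652733  6.19011975] [ 0.45528396  0.11265241 -0.00791169] 0.20348318283624134
3.7 [ 0.43852581 -0.21701375  0.073199  ] [3.14055029e+00 1.32026862e-03 3.06245041e+00] [-0.22956844  2.28652733  6.19011975] [ 0.45528396  0.11265241 -0.00791169] 0.20348318283624134
3.7 [ 0.43852581 -0.21701375  0.073199  ] [3.14055029e+00 1.32026862e-03 3.06245041e+00] [-0.22956844  2.28652733  6.19011975] [ 0.45528396  0.11265241 -0.00791169] 0.20348318283624134
```

>>> send_rows:
  motion: [0, 0, 0.005, 0, 0, 0, 0.012, 0, 0, 0, 0.018, 0, 0, 0, 0.021, 0, 0, 0, 0.021, 0, 0, 0, 0.021, 0]

```text
time_s: 4.3
tool_pos: [0.4375, -0.2173, 0.0934]
tcp_rot: [3.141, -0.0, 3.062]
wrist_force: [0.2, -0.7, -2.6]
width: 0.199
```

>>> send_rows:
  motion: [0.002, 0, 0, 0, 0.004, 0, 0, 0, 0.006, 0, 0, 0, 0.008, 0, 0, 0]

```text
time_s: 4.7
tool_pos: [0.4448, -0.2176, 0.0932]
tcp_rot: [-3.142, -0.002, 3.062]
wrist_force: [-3.0, -0.0, -0.6]
width: 0.201
```

>>> send_rows:
  motion: [0.002, 0, 0, 0, 0.004, 0, 0, 0, 0.006, -0.001, 0, 0, 0.008, -0.001, 0, 0, 0.01, -0.001, 0, 0, 0.011, -0.001, 0, 0, 0.011, -0.001, 0, 0]

```text
time_s: 5.4
tool_pos: [0.4561, -0.218, 0.093]
tcp_rot: [3.141, -0.002, 3.062]
wrist_force: [-6.0, 0.4, -1.4]
width: 0.204
```

```bash
python3 - <<'E'
from plant import *
import cv2
im=camera('scene'); cv2.imwrite('pics/s1full.png',im)
cv2.imwrite('pics/s1.png',cv2.resize(im[190:310,270:420],None,fx=5,fy=5,interpolation=cv2.INTER_CUBIC))
s=get_state(); print(s['tool_pos'],s['wrist_force'],s['moment'])
E
```

```text
[ 0.45601582 -0.21794959  0.09301061] [-6.07404027  0.28926949 -1.98403639] [0.04026943 1.45634829 0.07421496]
```

View pics/s1.png

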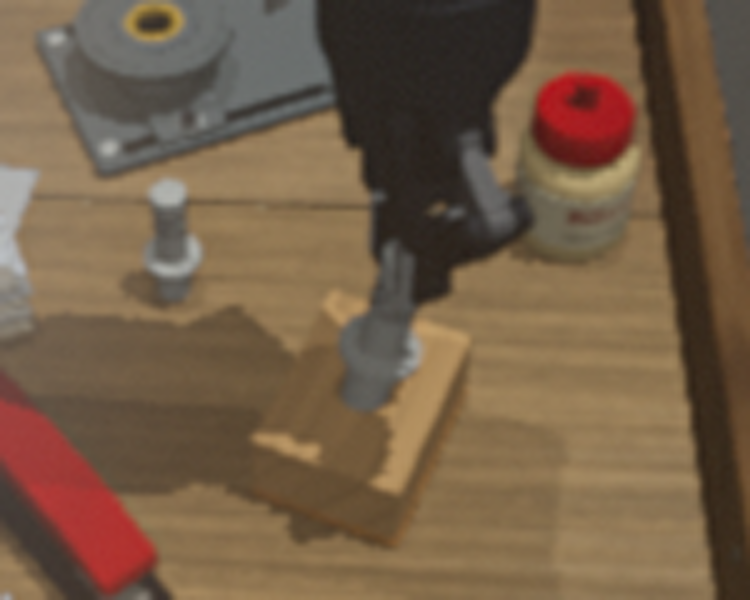

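>>> send_rows:
  motion: [0, 0, 0.01, 0, 0, 0, 0.03, 0, 0, 0, 0.05, 0, 0.002, 0.03, 0.05, 0, 0.004, 0.07, 0.05, 0, 0.007, 0.11, 0.05, 0, 0.01, 0.15, 0.05, 0, 0.012, 0.19, 0.05, 0]

```text
time_s: 6.25
tool_pos: [0.4722, -0.0257, 0.1455]
tcp_rot: [3.139, 0.008, 3.062]
wrist_force: [-0.2, -0.4, -2.6]
width: 0.199
```

>>> send_rows:
  motion: [0.001, 0.02, 0, 0, 0.003, 0.04, 0, 0, 0.0037, 0.0528, 0, 0, 0.0037, 0.0528, 0, 0, 0.0037, 0.0528, 0, 0]

```text
time_s: 6.75
tool_pos: [0.4733, 0.0239, 0.144]
tcp_rot: [3.141, 0.002, 3.062]
wrist_force: [-0.3, -0.9, -3.0]
width: 0.2
```

>>> send_rows:
  motion: [-0.0015, 0.001, -0.01, 0, -0.0015, 0.001, -0.02, 0, -0.0015, 0.001, -0.028, 0, -0.0015, 0.001, -0.03, 0, -0.0015, 0.001, -0.03, 0, -0.0015, 0.001, -0.03, 0]

```text
time_s: 7.35
tool_pos: [0.4711, 0.0253, 0.1135]
tcp_rot: [3.142, 0.0, 3.062]
wrist_force: [0.3, -0.2, -2.5]
width: 0.201
```

```bash
python3 - <<'E'
from plant import *
import cv2
im=camera('scene'); cv2.imwrite('pics/s2full.png',im)
cv2.imwrite('pics/s2.png',cv2.resize(im[145:235,265:365],None,fx=6.6,fy=6.6,interpolation=cv2.INTER_CUBIC))
s=get_state(); print(s['tool_pos'],s['wrist_force'],s['moment'])
E
```

```text
[0.47128272 0.0253572  0.11369169] [-0.48803309 -0.89901445 -2.78019298] [ 0.00692976 -0.00234256 -0.00613879]
```

View pics/s2.png

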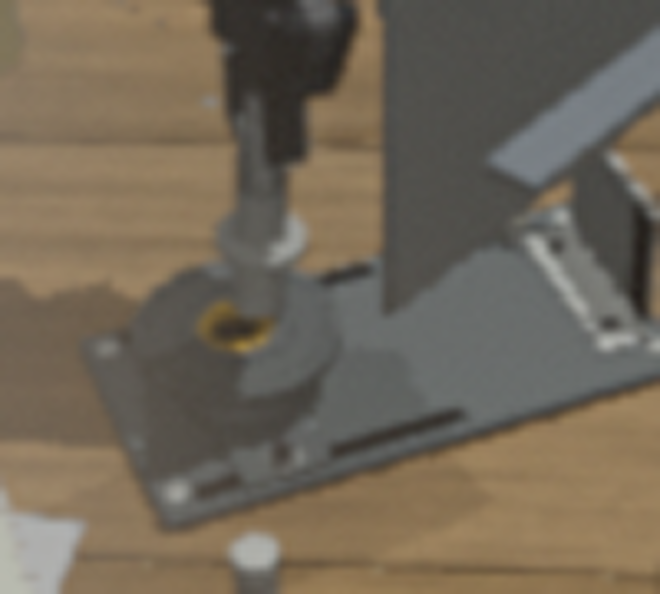

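```bash
cat >> h.py <<'E'
def spindle_pts(grip,th,az,gz=.067):
    """outline rings of spindle leaning th (rad) toward azimuth az, axis point gz at grip"""
    a=np.array([np.cos(az),np.sin(az),0]); u=np.sin(th)*a+np.cos(th)*np.array([0,0,1.])
    e1=np.cos(th)*a-np.array([0,0,np.sin(th)]); e2=np.cross(u,e1); f=np.asarray(grip)-gz*u
    t=np.linspace(0,2*np.pi,60)[:,None]
    ring=lambda z,r:f+z*u+r*(np.cos(t)*e1+np.sin(t)*e2)
    return f,[ring(0,.01),ring(.029,.01),ring(.029,.017),ring(.034,.017),ring(.055,.01)]
def overlay(src,n,o,wh,f,rings,out,cols):
    import cv2
    im=cv2.imread(src)[o[1]:o[1]+wh[1],o[0]:o[0]+wh[0]]
    im=cv2.resize(im,None,fx=f,fy=f,interpolation=cv2.INTER_CUBIC)
    for R,c in zip(rings,cols):
        q=np.array([proj(n,p) for p in R]); q=((q-o+.5)*f-.5).round().astype(int)
        cv2.polylines(im,[q],True,c,1,cv2.LINE_AA)
    return im
E
python3 - <<'E'
from h import *
import cv2
t=np.linspace(0,2*np.pi,60)[:,None]
circ=lambda c,r:np.array(c)+r*np.hstack([np.cos(t),np.sin(t),0*t])
bore=circ([.4542,.0262,.044],.0106)
g=[.4713,.0254,.1187]; ims=[]
for th in(10,16):
    f,R=spindle_pts(g,np.radians(th),np.radians(-4.5)); print(th,f)
    ims.append(overlay('pics/s2full.png','scene',np.array((285,160)),(45,45),8.8,R+[bore],None,[(0,0,255)]*5+[(0,255,0)]))
cv2.imwrite('pics/o2.png',np.hstack(ims))
E
```

```text
10 [0.45970144 0.02631283 0.05271788]
16 [0.45288923 0.02684896 0.05429547]
```

View pics/o2.png

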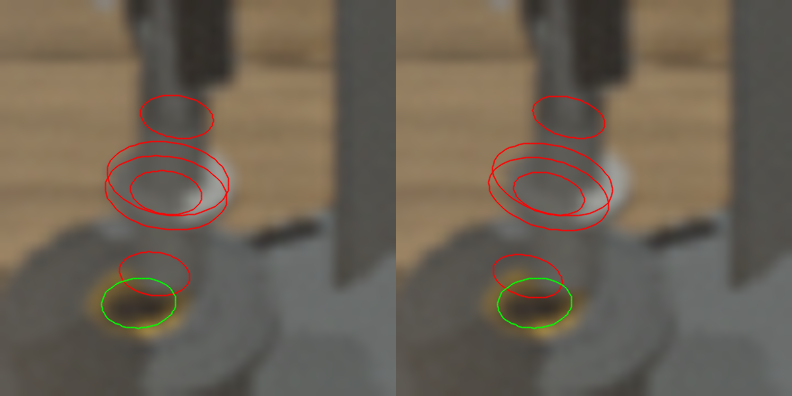

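```bash
python3 - <<'E'
from h import *
np.set_printoptions(precision=1,suppress=True)
def show(g,o,f):
    for th in(0,4,8,12,16):
        F,R=spindle_pts(g,np.radians(th),np.radians(-4.5)); 
        c=[((proj('scene',P)-o+.5)*f-.5) for P in((R[2].mean(0)+R[3].mean(0))/2,F,R[4].mean(0))]
        print(th,*c)
show([.4713,.0254,.1187],np.array((265,145)),6.6)
print('rest'); show([.4560,-.2180,.0980],np.array((270,190)),5)
E
```

```text
0 [273.3 234.1] [276.3 297.7] [270.1 184.8]
4 [267.  235.7] [264.8 300.6] [268.  185.4]
8 [260.8 236.9] [253.2 302.9] [265.8 185.8]
12 [254.6 237.7] [241.7 304.6] [263.7 186.1]
16 [248.4 238.2] [230.3 305.5] [261.5 186.2]
rest
0 [404.2 341. ] [400.7 387.8] [406.1 304.6]
4 [398.7 342.8] [390.7 391.1] [404.2 305.3]
8 [393.3 344.4] [380.7 394. ] [402.4 305.8]
12 [387.9 345.6] [370.8 396.4] [400.5 306.2]
16 [382.6 346.6] [360.9 398.2] [398.7 306.5]
```

>>> send_rows:
  motion: [0, 0, 0.02, 0, 0, 0, 0.03, 0, -0.004, -0.04, 0.03, 0, -0.008, -0.085, 0.03, 0, -0.013, -0.13, 0.03, 0, -0.018, -0.175, 0.03, 0, -0.023, -0.21, 0.03, 0, -0.0277, -0.2424, 0.03, 0]

```text
time_s: 8.2
tool_pos: [0.4431, -0.2191, 0.1441]
tcp_rot: [-3.141, 0.002, 3.061]
wrist_force: [0.3, 1.3, -1.5]
width: 0.194
```

>>> send_rows:
  motion: [0, 0, 0, 0, 0, 0, 0, 0, 0, 0, 0, 0]

```text
time_s: 8.5
tool_pos: [0.4437, -0.2158, 0.1435]
tcp_rot: [3.141, 0.0, 3.064]
wrist_force: [-0.1, 0.1, -2.3]
width: 0.203
```

>>> send_rows:
  motion: [0, -0.001, -0.02, 0, 0, -0.001, -0.035, 0, 0, -0.001, -0.041, 0, 0, -0.001, -0.044, 0, 0, -0.001, -0.047, 0, 0, -0.001, -0.047, 0]

```text
time_s: 9.1
tool_pos: [0.4476, -0.2178, 0.0996]
tcp_rot: [3.141, 0.008, 3.064]
wrist_force: [2.1, 2.4, 14.0]
width: 0.197
```

>>> send_rows:
  motion: [0, 0, 0.004, 0, 0, 0, 0.008, 0, 0.004, 0.0005, 0.008, 0, 0.004, 0.0005, 0.008, 0]

```text
time_s: 9.5
tool_pos: [0.4479, -0.2171, 0.1045]
tcp_rot: [3.142, 0.001, 3.063]
wrist_force: [-0.6, -0.5, -2.2]
width: 0.201
```

```bash
python3 - <<'E'
from h import *
from plant import *
import cv2
im=camera('scene'); cv2.imwrite('pics/s3full.png',im); s=get_state(); print(s['tool_pos'],s['wrist_force'])
g=s['tool_pos']+[0,0,.005]; o=np.array((305,215)); ims=[]
for th in(5,14):
    f,R=spindle_pts(g,np.radians(th),np.radians(-4.5)); print(th,f)
    ims.append(overlay('pics/s3full.png','scene',o,(66,85),6,R,None,[(0,0,255)]*5))
ims[0]=cv2.resize(im[o[1]:o[1]+85,o[0]:o[0]+66],None,fx=6,fy=6,interpolation=cv2.INTER_CUBIC) if 0 else ims[0]
cv2.imwrite('pics/s3.png',np.hstack(ims))
E
```

```text
[ 0.44736774 -0.21717566  0.10424723] [-0.26578323 -0.91408532 -2.83619478]
5 [ 0.44154631 -0.2167175   0.04250218]
14 [ 0.43120894 -0.21590393  0.04423741]
```

View pics/s3.png

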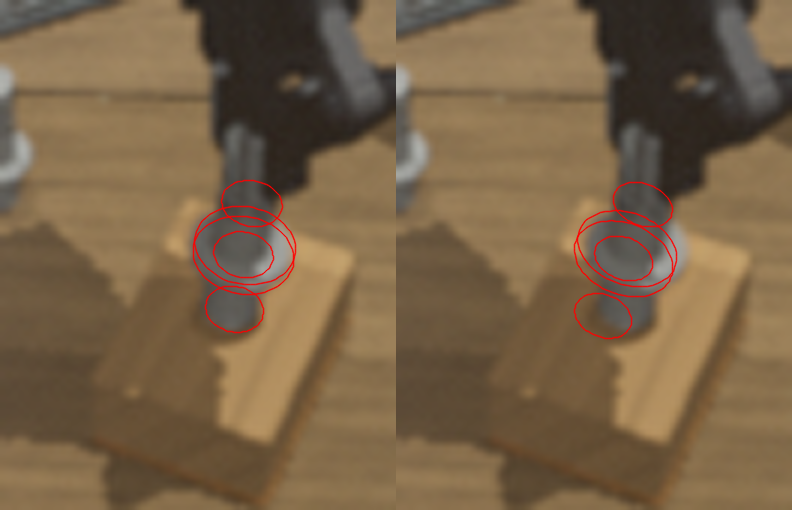

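>>> send_rows:
  motion: [-0.0015, -0.0005, -0.003, 0, -0.0015, -0.0005, -0.006, 0, -0.0015, -0.0005, -0.008, 0, -0.0015, -0.0005, -0.008, 0]

```text
time_s: 9.95
tool_pos: [0.4452, -0.2179, 0.0959]
tcp_rot: [3.141, -0.001, 3.062]
wrist_force: [0.7, -0.2, -3.1]
width: 0.199
```

>>> send_rows:
  motion: [0.003, 0, -0.001, 0, 0.006, -0.0005, -0.001, 0, 0.009, -0.001, -0.002, 0, 0.012, -0.001, -0.003, 0, 0.012, -0.001, -0.003, 0]

```text
time_s: 10.45
tool_pos: [0.457, -0.2188, 0.093]
tcp_rot: [3.141, -0.002, 3.062]
wrist_force: [-4.6, 0.8, -0.5]
width: 0.203
```

>>> send_rows:
  motion: [0.003, 0, -0.001, 0, 0.006, -0.0005, -0.002, 0, 0.009, -0.001, -0.002, 0, 0.012, -0.001, -0.003, 0, 0.012, -0.001, -0.003, 0, 0.012, -0.001, -0.003, 0]

```text
time_s: 11.05
tool_pos: [0.4699, -0.2198, 0.0903]
tcp_rot: [3.141, 0.0, 3.062]
wrist_force: [-3.5, 1.2, 0.6]
width: 0.199
```

>>> send_rows:
  motion: [0, 0, 0.01, 0, 0, 0, 0.03, 0, 0, 0, 0.05, 0, 0, 0.03, 0.05, 0, 0, 0.07, 0.05, 0, 0, 0.11, 0.05, 0, 0, 0.15, 0.05, 0, 0, 0.19, 0.05, 0]

```text
time_s: 11.85
tool_pos: [0.4724, -0.0282, 0.1421]
tcp_rot: [3.14, 0.007, 3.062]
wrist_force: [0.6, -0.5, -2.5]
width: 0.198
```

>>> send_rows:
  motion: [0, 0.02, 0, 0, 0, 0.04, 0, 0, 0.0005, 0.0545, 0, 0, 0.0005, 0.0545, -0.01, 0, 0.0005, 0.0545, -0.02, 0, 0.0005, 0.0545, -0.0245, 0, 0.0005, 0.0545, -0.0245, 0, 0.0005, 0.0545, -0.0245, 0]

```text
time_s: 12.65
tool_pos: [0.4703, 0.0236, 0.1158]
tcp_rot: [-3.141, 0.0, 3.06]
wrist_force: [0.5, -0.4, -2.7]
width: 0.2
```

```bash
python3 - <<'E'
from h import *
from plant import *
import cv2
im=camera('scene'); cv2.imwrite('pics/s4full.png',im); s=get_state(); print(s['tool_pos'],s['tcp_rot'],s['wrist_force'])
g=s['tool_pos']+[0,0,.005]; o=np.array((280,150)); ims=[]
t=np.linspace(0,2*np.pi,60)[:,None]
bore=np.array([.4542,.0262,.044])+.0106*np.hstack([np.cos(t),np.sin(t),0*t])
for th in(10,16):
    f,R=spindle_pts(g,np.radians(th),np.radians(-4.5)); print(th,f)
    ims.append(overlay('pics/s4full.png','scene',o,(50,60),8,R+[bore],None,[(0,0,255)]*5+[(0,255,0)]))
cv2.imwrite('pics/s4.png',np.hstack(ims))
E
```

```text
[0.47049403 0.023804   0.11602641] [-3.14157637e+00  5.35067860e-04  3.06083031e+00] [-0.01756072  0.33925512 -2.5301447 ]
10 [0.45889547 0.02471682 0.0550443 ]
16 [0.45208326 0.02525296 0.05662188]
```

View pics/s4.png

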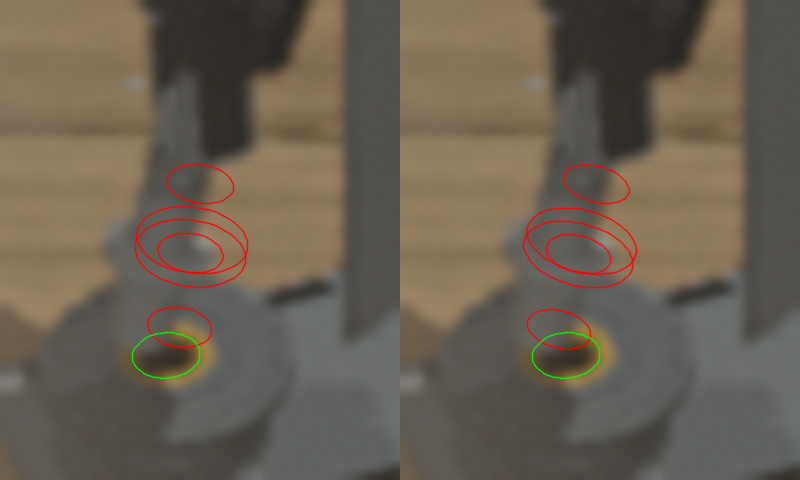

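```bash
python3 - <<'E'
import cv2,numpy as np
im=cv2.imread('pics/s4full.png').astype(int); rb=im[...,2]-im[...,0]; g=im.sum(2)//3
print('cols',list(range(290,312)))
for y in range(164,198): print(y,'rb',' '.join(f'{v:3d}' for v in rb[y,290:312]),'| g',' '.join(f'{v:3d}' for v in g[y,290:312]))
E
```

```text
cols [290, 291, 292, 293, 294, 295, 296, 297, 298, 299, 300, 301, 302, 303, 304, 305, 306, 307, 308, 309, 310, 311]
164 rb  46  45  45  45  46  48  47  47  45  31   9   4   6   6   7   8  10  10   9   7   9  25 | g 108 108 106 107 108 108 108 109 105  95  91  87  80  81  72  50  45  46  46  44  54  79
165 rb  44  42  43  44  44  44  45  45  43  27   8   5   5   6   6   8   9   9   8   8   9  25 | g 102 102 101 104 103 104 103 103 100  94  89  88  83  83  76  55  45  45  46  43  51  76
166 rb  39  40  39  39  40  42  43  44  37  19   6   5   6   4   6   9  10   9   8   9   8  18 | g  97  96  96  96  98 101 102 100  96  89  89  87  82  84  78  53  46  46  46  43  48  71
167 rb  47  47  48  47  48  48  50  48  40  19   6   6   6   6   8   9  10   7   9   8   9  21 | g 114 116 117 116 116 118 116 116 106  90  86  86  80  82  76  54  45  46  45  44  50  76
168 rb  50  50  49  51  51  50  51  48  38  15   6   7   6   7   6   8  11   8   9   8  14  29 | g 123 122 124 124 123 123 123 117  99  79  78  84  80  82  77  57  44  45  46  52  64  90
169 rb  50  51  50  52  51  51  51  48  35  13   
[... 4673 characters left out ...]
 16  17  15  31  68  86  54  11  -1   0   0   0 | g  85  83  81  82  84  83  82  72  62  58  52  49  49  59  86 112 114 102  94  93  95  97
195 rb   8   9   8   7  17  37  48  33  20  17  18  20  24  47  75  74  34   3  -1   0   1  -1 | g  85  83  82  81  82  82  78  65  55  51  50  51  54  70  95 114 108  99  93  92  96  98
196 rb   9   8   9   9  10  24  38  39  32  32  42  60  61  69  73  46  10  -1  -1   1   0   1 | g  86  84  82  81  76  80  79  74  64  61  69  79  86  98 111 111 101  97  95  93  96  97
197 rb   9   9   9  10  10  12  21  32  39  46  63  80  74  50  34  12   1  -1   0   1   1   0 | g  84  83  81  75  73  76  76  79  80  81  94 115 114 109 105 100  95  93  94  97  97  96
```

>>> send_rows:
  motion: [0.004, 0, 0, 0, 0.008, 0.0005, 0, 0, 0.01, 0.0005, -0.003, 0, 0.01, 0.0005, -0.006, 0, 0.01, 0.0005, -0.009, 0, 0.01, 0.0005, -0.009, 0]

```text
time_s: 13.3
tool_pos: [0.4795, 0.025, 0.1063]
tcp_rot: [-3.141, -0.001, 3.062]
wrist_force: [-0.8, 0.7, -2.1]
width: 0.197
```

```bash
python3 - <<'E'
from plant import *
import cv2,numpy as np
im=camera('scene'); cv2.imwrite('pics/s5full.png',im); im=im.astype(int); rb=im[...,2]-im[...,0]; g=im.sum(2)//3
s=get_state(); print(s['tool_pos'],s['wrist_force'])
print('cols',list(range(290,312)))
for y in range(176,201): print(y,'rb',' '.join(f'{v:3d}' for v in rb[y,290:312]),'| g',' '.join(f'{v:3d}' for v in g[y,290:312]))
E
```

```text
[0.47972812 0.02494974 0.10655088] [ 0.56150918  0.01184741 -1.66703041]
cols [290, 291, 292, 293, 294, 295, 296, 297, 298, 299, 300, 301, 302, 303, 304, 305, 306, 307, 308, 309, 310, 311]
176 rb  51  51  51  51  50  50  52  51  51  49  35  12   6   6   7   7   4   7  21  43  52  52 | g 123 120 121 119 120 121 120 119 119 115 105  90  86  83  80  78  75  75  88 107 116 118
177 rb  51  50  51  51  51  51  52  52  51  46  31  11   5   6   7   5   6   7  26  46  52  52 | g 118 118 117 118 119 119 119 120 119 114 101  91  90  90  91  90  84  83  93 113 121 123
178 rb  50  51  50  50  51  51  49  45  37  28  19   8   5   6   6   5   5  11  31  50  51  51 | g 121 120 120 119 118 119 119 118 118 110  95  90  92  93  94  91  87  86  97 115 120 119
179 rb  50  51  50  50  51  52  43  26  14   9   6   6   7   7   6   5   7  14  34  51  52  52 | g 123 123 122 123 122 123 122 120 115 103  89  89  91  95  92  89  85  85 103 117 120 118
180 rb  50  49  50  51  52  50  37  12   5   6   6   6   6   6   7   6   8  15  29  46  52  52 | g 120 119 119 121 121 121 120 115 105  94  87  90  94  94  91  87 
[... 3063 characters left out ...]
 46  47  41  34  27  15   0   0   1   0   1   1 | g  83  82  76  73  73  74  77  79  77  78  77  78  77  73  77  83  91  94  95  96  97  97
198 rb  12  13  10  11   9   9  11  14  17  20  22  20  17  13  10   6   3   1   0   0   1   0 | g  77  77  75  73  72  73  73  75  76  75  75  75  74  70  68  70  82  90  96  96  97  94
199 rb  11  10  12  10  10  10   9   9   9   8   9   7   7   8   7   5   2   1   0   1   1   0 | g  76  78  75  76  74  73  73  73  72  71  70  71  69  67  68  79  92  97  97  97  94  93
200 rb   9   9  10  10  11  10  12   9   9   9   9   9   8   9   8   4   2   1   0   1   1   1 | g  82  79  83  79  76  74  73  72  71  70  71  68  69  68  69  80  95  97  96  97  93  93
```

>>> send_rows:
  motion: [0, 0, -0.001, 0, 0, 0, -0.002, 0, 0, 0, -0.003, 0, 0, 0, -0.004, 0, 0, 0, -0.004, 0]

```text
time_s: 13.85
tool_pos: [0.4799, 0.0248, 0.1028]
tcp_rot: [-3.141, -0.001, 3.062]
wrist_force: [0.1, 0.5, -2.5]
width: 0.199
```

>>> send_rows:
  motion: [0, 0, -0.001, 0, 0, 0, -0.002, 0, 0, 0, -0.002, 0]

```text
time_s: 14.15
tool_pos: [0.48, 0.0248, 0.1008]
tcp_rot: [-3.141, -0.0, 3.062]
wrist_force: [-0.6, -0.6, -2.2]
width: 0.2
```

>>> send_rows:
  motion: [0, 0, -0.001, 0, 0, 0, -0.001, 0]

```text
time_s: 14.35
tool_pos: [0.4801, 0.0248, 0.0999]
tcp_rot: [-3.141, -0.0, 3.062]
wrist_force: [-0.5, -0.3, -1.2]
width: 0.201
```

>>> send_rows:
  motion: [0, 0, -0.001, 0, 0, 0, -0.001, 0]

```text
time_s: 14.55
tool_pos: [0.4801, 0.0249, 0.0989]
tcp_rot: [-3.142, -0.0, 3.062]
wrist_force: [-0.6, -1.2, -1.7]
width: 0.201
```

>>> send_rows:
  motion: [0, 0, -0.001, 0, 0, 0, -0.001, 0]

```text
time_s: 14.75
tool_pos: [0.4801, 0.0249, 0.0979]
tcp_rot: [-3.142, -0.0, 3.062]
wrist_force: [-1.3, -1.8, -1.0]
width: 0.2
```

>>> send_rows:
  motion: [-0.0004, -0.0004, -0.0005, 0, -0.0004, -0.0004, -0.001, 0]

```text
time_s: 14.95
tool_pos: [0.4799, 0.0247, 0.097]
tcp_rot: [3.141, 0.0, 3.062]
wrist_force: [-1.2, -1.1, -0.1]
width: 0.199
```

```bash
python3 - <<'E'
from plant import *
import cv2,numpy as np
im=camera('scene'); cv2.imwrite('pics/s6full.png',im); im=im.astype(int); rb=im[...,2]-im[...,0]; g=im.sum(2)//3
s=get_state(); print(s['tool_pos'],s['wrist_force'])
print('cols',list(range(290,312)))
for y in range(178,200): print(y,'rb',' '.join(f'{v:3d}' for v in rb[y,290:312]),'| g',' '.join(f'{v:3d}' for v in g[y,290:312]))
E
```

```text
[0.47981949 0.02472918 0.09693188] [-0.56351819 -0.95734754 -0.28841134]
cols [290, 291, 292, 293, 294, 295, 296, 297, 298, 299, 300, 301, 302, 303, 304, 305, 306, 307, 308, 309, 310, 311]
178 rb  50  49  51  50  51  51  51  50  51  51  44  24   7   6   7   6   6   4  11  33  51  53 | g 120 119 119 119 119 119 120 120 119 119 112  91  82  81  79  79  78  72  75  92 113 119
179 rb  51  51  51  50  51  51  51  52  52  51  42  16   4   5   8   6   7   5  16  36  51  52 | g 123 123 123 123 123 122 123 123 124 123 111  92  89  90  84  82  80  75  81 100 117 120
180 rb  49  48  50  50  52  52  52  53  52  47  34  12   6   6   6   7   5   7  23  45  52  52 | g 120 119 119 121 121 121 122 122 124 120 106  92  90  94  92  90  86  82  90 108 120 119
181 rb  47  47  48  47  49  48  48  44  36  26  15   6   6   6   6   6   5   9  28  48  52  51 | g 110 110 111 111 109 111 111 112 114 109  95  89  91  94  95  92  87  83  94 112 115 115
182 rb  46  47  47  48  48  48  38  23  11   8   7   6   7   7   5   6   6  11  31  49  52  51 | g 113 112 113 113 111 111 112 113 112 103  89  89  92  94  92  90 
[... 2502 characters left out ...]
 17  17  23  34  42  25   6   1   0   1   1   0 | g  84  83  78  76  76  79  83  87  93  95  95  93  89  85  79  81  88  91  94  93  96  97
197 rb  11  10  11  10  10  11  22  33  38  40  41  41  40  32  26  11   5   4   1   0   0   1 | g  79  79  75  73  73  74  76  81  83  86  87  85  83  77  73  70  75  82  93  96  97  97
198 rb  11  11  10  11  10   9  10  14  17  22  22  21  18  13  11   8   7   3   1   0   1   0 | g  75  75  75  74  72  72  72  72  75  74  76  73  72  70  66  65  68  81  95  97  96  94
199 rb  10  13  11  11  11   9   9   9   8   9   9   8   6   7   7   7   6   3   2   1   0   1 | g  78  77  76  76  76  74  72  71  72  71  70  69  69  67  68  67  72  83  96  97  95  93
```

>>> send_rows:
  motion: [-0.0003, -0.0002, -0.0005, 0, -0.0003, -0.0003, -0.001, 0]

```text
time_s: 15.2
tool_pos: [0.4798, 0.0245, 0.0961]
tcp_rot: [3.141, 0.001, 3.062]
wrist_force: [-0.5, -0.7, 1.2]
width: 0.202
```

>>> send_rows:
  motion: [-0.0003, 0, -0.0005, 0, -0.0003, 0, -0.001, 0]

```text
time_s: 15.4
tool_pos: [0.4799, 0.0244, 0.0954]
tcp_rot: [3.141, 0.001, 3.062]
wrist_force: [-0.6, -1.0, 3.0]
width: 0.203
```

>>> send_rows:
  motion: [-0.001, 0, 0, 0, -0.002, 0, 0, 0, -0.003, 0, 0, 0]

```text
time_s: 15.7
tool_pos: [0.4772, 0.0245, 0.0954]
tcp_rot: [3.141, 0.002, 3.062]
wrist_force: [1.8, -0.4, 2.0]
width: 0.198
```

>>> send_rows:
  motion: [-0.001, 0, 0, 0, -0.002, 0, 0, 0, -0.003, 0, 0, 0]

```text
time_s: 16.0
tool_pos: [0.474, 0.0246, 0.0952]
tcp_rot: [3.141, 0.002, 3.062]
wrist_force: [3.1, 0.3, 1.6]
width: 0.2
```

>>> send_rows:
  motion: [-0.001, 0.0002, 0, 0, -0.002, 0.0003, -0.0003, 0, -0.003, 0.0004, -0.0005, 0, -0.004, 0.0004, -0.0005, 0]

```text
time_s: 16.4
tool_pos: [0.4703, 0.0248, 0.0948]
tcp_rot: [3.141, 0.003, 3.062]
wrist_force: [5.5, 0.3, 1.3]
width: 0.2
```

>>> send_rows:
  motion: [-0.001, 0.0001, 0, 0, -0.002, 0.0002, 0, 0, -0.003, 0.0003, 0, 0]

```text
time_s: 16.7
tool_pos: [0.467, 0.0251, 0.0947]
tcp_rot: [3.141, 0.002, 3.062]
wrist_force: [4.3, -0.3, 1.8]
width: 0.199
```

```bash
cat >> h.py <<'E'
def edges(im,rows,c0=286,c1=318,th=28):
    rb=im.astype(float); rb=rb[...,2]-rb[...,0]
    for y in rows:
        v=rb[y,c0:c1]; i=[k for k in range(len(v)-1) if (v[k]-th)*(v[k+1]-th)<0]
        print(y,[round(float(c0+k+(v[k]-th)/(v[k]-v[k+1])),1) for k in i])
E
python3 - <<'E'
from h import *
from plant import *
import cv2
im=camera('scene'); cv2.imwrite('pics/s7full.png',im); edges(im,range(172,196))
s=get_state(); print(s['tool_pos'],s['wrist_force'])
E
```

```text
172 [298.5, 309.7]
173 [298.3, 309.9]
174 [298.2, 310.1]
175 [298.3, 309.8]
176 [298.3, 308.8]
177 [298.1, 306.5]
178 [297.9, 305.8]
179 [297.8, 305.7]
180 [297.9, 305.5]
181 [297.7, 305.5]
182 [297.5, 305.3]
183 [296.8, 305.4]
184 [295.9, 306.4]
185 [293.7, 309.5, 315.6]
186 [291.3]
187 [290.2]
188 [288.5]
189 [287.4]
190 [286.5]
191 []
192 [295.7, 296.2]
193 [294.7, 296.7, 304.5, 305.5]
194 [294.4, 296.6, 304.2, 305.9]
195 [294.5, 296.7, 303.6, 305.6]
[0.46667521 0.02507348 0.09464189] [4.02488985 1.0753072  0.67414339]
```

>>> send_rows:
  motion: [-0.001, 0.0001, 0, 0, -0.002, 0.0002, -0.0003, 0, -0.003, 0.0003, -0.0005, 0, -0.004, 0.0003, -0.0005, 0]

```text
time_s: 17.15
tool_pos: [0.4623, 0.0254, 0.0939]
tcp_rot: [3.141, 0.001, 3.062]
wrist_force: [5.2, 0.8, 1.0]
width: 0.198
```

>>> send_rows:
  motion: [-0.001, 0.0001, 0, 0, -0.002, 0.0002, -0.0003, 0, -0.003, 0.0003, -0.0005, 0]

```text
time_s: 17.45
tool_pos: [0.459, 0.0256, 0.0933]
tcp_rot: [3.142, -0.0, 3.062]
wrist_force: [4.2, -0.0, 0.3]
width: 0.196
```

```bash
python3 - <<'E'
from h import *
from plant import *
import cv2
im=camera('scene'); edges(im,range(172,196))
s=get_state(); print(s['tool_pos'],s['wrist_force'])
E
```

```text
172 [295.2, 306.9]
173 [295.8]
174 [295.9, 307.2]
175 [295.9]
176 [296.1, 306.8]
177 [296.1, 306.2]
178 [296.1, 304.6]
179 [296.1, 303.7]
180 [296.1, 303.7]
181 [295.9, 303.8]
182 [295.9, 303.7]
183 [296.2, 304.1]
184 [295.9, 305.9]
185 [293.4, 309.4, 315.7]
186 [291.2]
187 [290.1]
188 [288.4]
189 [287.4]
190 [286.5]
191 []
192 []
193 [294.8, 296.2, 304.0, 306.4]
194 [294.4, 296.5, 303.6, 306.6]
195 [294.5, 296.6, 303.2, 306.2]
[0.45886748 0.02561072 0.09331488] [ 4.86313337 -0.15340366  0.80555181]
```

>>> send_rows:
  motion: [-0.001, 0.0001, 0, 0, -0.002, 0.0002, -0.0005, 0, -0.003, 0.0003, -0.001, 0, -0.003, 0.0003, -0.0015, 0]

```text
time_s: 17.9
tool_pos: [0.4559, 0.0259, 0.0918]
tcp_rot: [3.141, -0.0, 3.062]
wrist_force: [4.5, -0.1, 1.0]
width: 0.201
```

```bash
python3 - <<'E'
from h import *
from plant import *
import cv2
im=camera('scene'); cv2.imwrite('pics/s8full.png',im); edges(im,range(172,196))
s=get_state(); print(s['tool_pos'],s['wrist_force'])
E
```

```text
172 [293.7, 305.4]
173 [294.1, 305.8]
174 [294.8, 305.8]
175 [294.9, 305.9]
176 [305.7]
177 [295.1, 305.5]
178 [295.3, 304.6]
179 [295.4, 303.4]
180 [295.5, 302.9]
181 [295.5, 303.1]
182 [295.5, 303.2]
183 [295.6, 303.5]
184 [295.4, 305.7]
185 [293.4, 309.4, 315.7]
186 [291.1]
187 [290.1]
188 [288.4]
189 [287.4]
190 [286.6]
191 []
192 []
193 [304.3, 306.4]
194 [294.4, 296.3, 303.5, 306.6]
195 [294.5, 296.6, 303.2, 306.2]
[0.45591887 0.02592958 0.09178995] [ 3.89034521 -0.97021753 -0.04355514]
```

>>> send_rows:
  motion: [0.0005, 0, -0.0005, 0, 0.0005, 0, -0.001, 0, 0.0005, 0, -0.0015, 0, 0.0005, 0, -0.002, 0]

```text
time_s: 18.35
tool_pos: [0.4565, 0.0259, 0.0898]
tcp_rot: [-3.142, -0.0, 3.062]
wrist_force: [4.1, -0.6, 0.2]
width: 0.199
```

>>> send_rows:
  motion: [0, 0, -0.0005, 0, 0, 0, -0.001, 0, 0, 0, -0.0015, 0, 0, 0, -0.002, 0]

```text
time_s: 18.75
tool_pos: [0.4566, 0.0259, 0.0879]
tcp_rot: [3.142, -0.0, 3.062]
wrist_force: [4.4, 0.1, -0.1]
width: 0.204
```

>>> send_rows:
  motion: [0, 0, -0.001, 0, 0, 0, -0.002, 0, 0, 0, -0.003, 0, 0, 0, -0.004, 0]

```text
time_s: 19.15
tool_pos: [0.4567, 0.0259, 0.0839]
tcp_rot: [3.142, -0.0, 3.062]
wrist_force: [4.1, -0.7, -0.4]
width: 0.198
```

```bash
python3 - <<'E'
from h import *
from plant import *
import cv2
im=camera('scene'); cv2.imwrite('pics/s9full.png',im); edges(im,range(172,196))
s=get_state(); print(s['tool_pos'],s['wrist_force'])
E
```

```text
172 [293.9, 305.7]
173 [294.1, 305.9]
174 [294.2]
175 [294.6, 306.1]
176 [295.1, 306.2]
177 [295.5, 306.1]
178 [295.6, 306.2]
179 [295.8, 306.1]
180 [295.8, 305.9]
181 [295.7, 304.5]
182 [295.6, 303.7]
183 [295.7, 303.7]
184 [295.6, 305.6]
185 [293.4, 309.4, 315.7]
186 [291.3]
187 [290.2]
188 [288.4]
189 [287.4]
190 [286.5]
191 []
192 []
193 []
194 []
195 []
[0.45657326 0.02588677 0.08372124] [3.93809777 0.20512486 0.81217431]
```

>>> send_rows:
  motion: [0, 0, -0.001, 0, 0, 0, -0.002, 0, 0, 0, -0.003, 0, 0, 0, -0.004, 0]

```text
time_s: 19.6
tool_pos: [0.4567, 0.0259, 0.0799]
tcp_rot: [3.141, 0.0, 3.062]
wrist_force: [4.0, -0.2, 0.2]
width: 0.198
```

>>> send_rows:
  motion: [0, 0, -0.001, 0, 0, 0, -0.002, 0, 0, 0, -0.002, 0]

```text
time_s: 19.9
tool_pos: [0.4565, 0.0259, 0.0778]
tcp_rot: [3.142, -0.0, 3.062]
wrist_force: [3.9, -0.2, -1.0]
width: 0.2
```

>>> send_rows:
  motion: [0, 0, -0.001, 0, 0, 0, -0.002, 0, 0, 0, -0.002, 0]

```text
time_s: 20.2
tool_pos: [0.4569, 0.0261, 0.0771]
tcp_rot: [3.14, -0.001, 3.062]
wrist_force: [-0.6, 0.8, 11.7]
width: 0.199
```

>>> send_rows:
  motion: [0, 0, 0.001, 0, 0, 0, 0.001, 0, 0, 0, 0.001, 0, 0, 0, 0.001, 0]
  gripper: 0.5

```text
time_s: 20.6
tool_pos: [0.4555, 0.0259, 0.0764]
tcp_rot: [-3.141, -0.002, 3.062]
wrist_force: [-0.5, 0.7, 0.4]
width: 0.498
```

>>> send_rows:
  motion: [0, 0, 0.02, 0, 0, 0, 0.06, 0, 0, 0, 0.1, 0, 0, 0, 0.1, 0]

```text
time_s: 21.0
tool_pos: [0.4601, 0.0263, 0.1814]
tcp_rot: [3.138, 0.008, 3.062]
wrist_force: [0.2, 0.3, 0.0]
width: 0.495
```

```bash
python3 - <<'E'
from h import *
from plant import *
import cv2
s=get_state(); print(s['tool_pos'],s['wrist_force'],s['width'])
im=camera('scene'); cv2.imwrite('pics/s10full.png',im); edges(im,range(160,196))
o=np.array((270,140)); g=np.array([.4542,.0262,.081])
f,R=spindle_pts(g,0,0,.066); t=np.linspace(0,2*np.pi,60)[:,None]
R.append(f+[0,0,.086]+.01*np.hstack([np.cos(t),np.sin(t),0*t])); print([ (r[:,0].min(),) for r in R][:1])
for r in R[2:]:
    q=np.array([proj('scene',p) for p in r]); print(q.min(0),q.max(0))
a=cv2.resize(im[140:210,270:335],None,fx=6,fy=6,interpolation=cv2.INTER_CUBIC)
cv2.imwrite('pics/s10.png',np.hstack([a,overlay('pics/s10full.png','scene',o,(65,70),6,R[2:],None,[(0,0,255)]*4)]))
E
```

```text
[0.46014477 0.02626366 0.18135165] [0.22712919 0.30399185 0.04967761] 0.4954273146237086
160 [295.3, 297.3]
161 []
162 []
163 []
164 []
165 []
166 []
167 []
168 []
169 []
170 []
171 []
172 []
173 []
174 [297.1]
175 [295.4, 302.8]
176 [294.8, 303.1]
177 [294.6, 303.4]
178 [294.7, 303.3]
179 [295.1, 303.1]
180 [295.4, 303.0]
181 [295.5, 303.2]
182 [295.5, 303.3]
183 [295.7, 303.3]
184 [295.6, 305.5]
185 [293.2, 309.4, 315.7]
186 [290.8]
187 [289.8]
188 [287.9]
189 [287.1]
190 [286.2]
191 []
192 []
193 []
194 []
195 []
[(np.float64(0.44421417304323235),)]
[293.5150355  189.42016618] [307.04634317 198.5259904 ]
[293.37945518 187.94432019] [306.96112254 197.0443166 ]
[295.64110742 183.45417262] [303.75597725 188.789825  ]
[294.81802843 173.74625507] [303.12765544 179.050204  ]
```

View pics/s10.png

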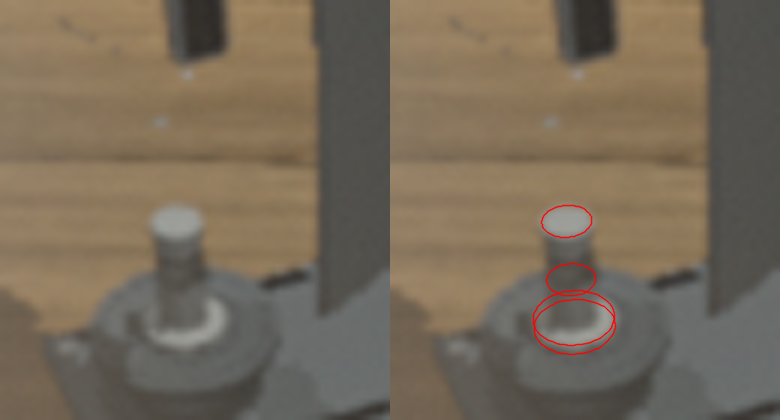

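>>> send_rows:
  motion: [-0.002, 0.03, 0, 0, -0.005, 0.075, 0, 0, -0.008, 0.12, 0, 0, -0.011, 0.165, 0, 0, -0.014, 0.21, 0, 0, -0.017, 0.25, 0, 0, -0.019, 0.275, 0, 0, -0.019, 0.283, 0, 0]
  gripper: 1.0

```text
time_s: 21.85
tool_pos: [0.4355, 0.3116, 0.1748]
tcp_rot: [-3.14, -0.003, 3.067]
wrist_force: [-0.4, 1.4, 0.2]
width: 1.003
```

>>> send_rows:
  motion: [0, 0, 0, 0, 0, 0, 0, 0, 0, 0, 0, 0]

```text
time_s: 22.15
tool_pos: [0.4381, 0.3065, 0.1767]
tcp_rot: [-3.141, -0.0, 3.059]
wrist_force: [0.2, -0.5, 0.2]
width: 1.003
```

>>> send_rows:
  motion: [-0.0005, 0.002, -0.03, 0, -0.0005, 0.002, -0.07, 0, -0.0005, 0.002, -0.1, 0, -0.0005, 0.002, -0.13, 0, -0.0005, 0.002, -0.15, 0, -0.0005, 0.002, -0.158, 0, -0.0005, 0.002, -0.158, 0]

```text
time_s: 22.85
tool_pos: [0.437, 0.3095, 0.0184]
tcp_rot: [-3.14, -0.001, 3.061]
wrist_force: [-0.6, -0.2, 1.0]
width: 0.998
```

>>> send_rows:
  motion: [0, 0, 0, 0, 0, 0, 0, 0, 0, 0, 0, 0, 0, 0, 0, 0]
  gripper: 0.0

```text
time_s: 23.25
tool_pos: [0.4383, 0.3113, 0.0214]
tcp_rot: [3.139, 0.001, 3.062]
wrist_force: [-1.7, -1.6, 10.4]
width: 0.655
```

>>> send_rows:
  motion: [0, 0, 0.002, 0, 0, 0, 0.01, 0, 0, 0, 0.03, 0, 0, 0, 0.06, 0, 0, 0, 0.09, 0, 0, 0, 0.105, 0, 0, 0, 0.105, 0, 0, 0, 0.105, 0]

```text
time_s: 24.05
tool_pos: [0.4369, 0.3109, 0.1239]
tcp_rot: [3.141, -0.0, 3.062]
wrist_force: [0.6, 0.1, -1.3]
width: 0.649
```

```bash
python3 - <<'E'
from h import *
from plant import *
import cv2
s=get_state(); print(s['tool_pos'],s['tcp_rot'],s['wrist_force'],s['moment'],s['width'])
im=camera('top'); cv2.imwrite('pics/t1full.png',im); b=camera('scene'); cv2.imwrite('pics/r1full.png',b)
p=proj('scene',s['tool_pos']).astype(int); print(p)
E
```

```text
[0.43685112 0.31090412 0.12391535] [ 3.14119768e+00 -1.49537301e-04  3.06243315e+00] [ 0.58221609  0.14258245 -1.33149444] [0.0190109  0.00228207 0.01633348] 0.6490490972137583
[251 115]
```

>>> send_rows:
  motion: [0, 0, 0.01, 0, 0, -0.01, 0.025, 0, 0.002, -0.05, 0.03, 0, 0.005, -0.095, 0.03, 0, 0.008, -0.14, 0.03, 0, 0.011, -0.185, 0.03, 0, 0.014, -0.23, 0.03, 0, 0.016, -0.265, 0.03, 0]

```text
time_s: 24.95
tool_pos: [0.4531, 0.0422, 0.155]
tcp_rot: [3.141, 0.001, 3.059]
wrist_force: [0.3, -0.9, -2.1]
width: 0.648
```

>>> send_rows:
  motion: [0.0011, -0.013, 0, 0, 0.0011, -0.0195, 0, 0, 0.0011, -0.0195, 0, 0, 0.0011, -0.0195, 0, 0]

```text
time_s: 25.35
tool_pos: [0.4543, 0.0274, 0.1542]
tcp_rot: [3.141, 0.0, 3.064]
wrist_force: [-0.6, -0.1, -1.3]
width: 0.644
```

```bash
python3 - <<'E'
from h import *
from plant import *
import cv2
s=get_state(); print(s['tool_pos'],s['tcp_rot'],s['wrist_force'],s['width'])
b=camera('scene'); cv2.imwrite('pics/r2full.png',b); edges(b,range(148,182))
g=s['tool_pos']; t=np.linspace(0,2*np.pi,60)[:,None]
for dz in (-.0205,.0195):
    c=np.array([g[0],g[1],g[2]+dz]); q=np.array([proj('scene',p) for p in c+.03*np.hstack([np.cos(t),np.sin(t),0*t])]); print(dz,q.min(0),q.max(0))
E
```

```text
[0.45434163 0.02736924 0.15422847] [3.14080649e+00 1.88943374e-04 3.06351183e+00] [-0.58203453 -0.13838508 -1.31971414] 0.6444639821628825
148 [287.2, 309.5]
149 [293.8, 295.5, 309.2]
150 [291.9, 295.6, 309.8]
151 [291.2, 295.6, 310.4]
152 [290.8, 295.6, 310.4]
153 [290.9, 295.7, 310.3]
154 [291.4, 296.1, 310.1]
155 [292.6, 309.4]
156 [307.9]
157 [306.8]
158 [306.8]
159 [306.6]
160 [305.9]
161 [305.7]
162 [305.6]
163 [305.6]
164 [305.7]
165 [305.8]
166 [305.8]
167 []
168 [286.1]
169 [286.5, 306.1]
170 [287.4, 306.2]
171 [288.6]
172 [289.8, 305.1]
173 [292.7, 302.2]
174 [296.5, 300.8]
175 [295.8, 302.3]
176 [295.2, 302.8]
177 [303.0]
178 [294.9]
179 [295.2, 302.9]
180 [295.4, 302.9]
181 [295.5, 303.1]
-0.0205 [285.22570602 157.62055313] [310.79056747 173.3804931 ]
0.0195 [283.75911128 143.77000045] [310.16248705 159.31865039]
```

>>> send_rows:
  motion: [0.0004, -0.001, -0.01, 0, 0.0004, -0.001, -0.022, 0, 0.0004, -0.001, -0.03, 0, 0.0004, -0.001, -0.034, 0, 0.0004, -0.001, -0.037, 0]

```text
time_s: 25.9
tool_pos: [0.4543, 0.0253, 0.1162]
tcp_rot: [-3.141, -0.001, 3.062]
wrist_force: [-0.7, -0.7, -0.6]
width: 0.645
```

>>> send_rows:
  motion: [0, 0, -0.002, 0, 0, 0, -0.004, 0, 0, 0, -0.006, 0, 0, 0, -0.006, 0]

```text
time_s: 26.3
tool_pos: [0.4546, 0.0254, 0.1109]
tcp_rot: [3.141, -0.0, 3.062]
wrist_force: [-0.4, 0.1, -1.1]
width: 0.648
```

>>> send_rows:
  motion: [0, 0.0006, -0.006, 0, 0, 0.0006, -0.012, 0, 0, 0.0006, -0.018, 0, 0, 0.0006, -0.024, 0, 0, 0.0006, -0.03, 0, 0, 0.0006, -0.035, 0, 0, 0.0006, -0.037, 0, 0, 0.0006, -0.037, 0]

```text
time_s: 27.1
tool_pos: [0.4545, 0.0259, 0.0736]
tcp_rot: [-3.141, -0.001, 3.062]
wrist_force: [0.2, 0.4, -0.9]
width: 0.652
```

>>> send_rows:
  motion: [0, 0, -0.001, 0, 0, 0, -0.002, 0, 0, 0, -0.003, 0]

```text
time_s: 27.4
tool_pos: [0.4549, 0.0261, 0.0711]
tcp_rot: [3.141, 0.0, 3.062]
wrist_force: [-0.0, -0.8, -1.4]
width: 0.647
```

>>> send_rows:
  motion: [0, 0, -0.001, 0, 0, 0, -0.002, 0, 0, 0, -0.002, 0]

```text
time_s: 27.7
tool_pos: [0.4551, 0.026, 0.0703]
tcp_rot: [3.14, -0.0, 3.062]
wrist_force: [-3.9, 0.1, 12.7]
width: 0.653
```

>>> send_rows:
  motion: [0, 0, 0.001, 0, 0, 0, 0.001, 0, 0, 0, 0.001, 0, 0, 0, 0.001, 0, 0, 0, 0.001, 0]
  gripper: 1.0

```text
time_s: 28.2
tool_pos: [0.4546, 0.026, 0.0698]
tcp_rot: [-3.142, -0.0, 3.062]
wrist_force: [0.3, 0.1, -0.4]
width: 1.001
```

>>> send_rows:
  motion: [0, 0, 0.01, 0, 0, 0, 0.03, 0, 0, 0, 0.07, 0, 0, 0, 0.11, 0, 0, 0, 0.15, 0, 0, 0, 0.15, 0, 0, 0, 0.15, 0]

```text
time_s: 28.9
tool_pos: [0.4552, 0.0261, 0.2211]
tcp_rot: [3.14, 0.002, 3.062]
wrist_force: [-0.2, 1.1, -0.1]
width: 1.0
```

```bash
python3 - <<'E'
from h import *
from plant import *
import cv2
s=get_state(); print(s['time_s'],s['tool_pos'],s['wrist_force'],s['width'])
b=camera('scene'); cv2.imwrite('pics/f1full.png',b)
t=np.linspace(0,2*np.pi,60)[:,None]; ci=lambda z,r:np.array([.4542,.0262,z])+r*np.hstack([np.cos(t),np.sin(t),0*t])
o=np.array((270,140))
ov=overlay('pics/f1full.png','scene',o,(65,65),6,[ci(.049,.03),ci(.089,.03),ci(.089,.0128),ci(.101,.01)],None,[(0,0,255)]*3+[(0,255,0)])
cv2.imwrite('pics/f1.png',np.hstack([cv2.resize(b[140:205,270:335],None,fx=6,fy=6,interpolation=cv2.INTER_CUBIC),ov]))
E
```

```text
28.9 [0.4551652  0.02610893 0.2210596 ] [-0.19358813  1.06811429 -0.06829605] 1.000358616988021
```

View pics/f1.png

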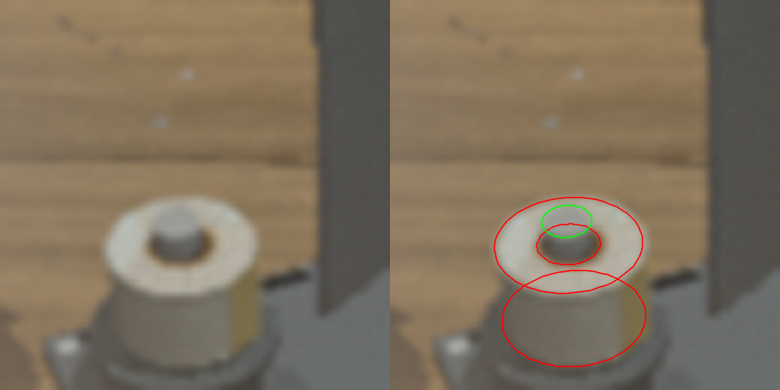

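The last picture shows the roll flat around the post. Its top ring sits about where the model predicts (crop x 105–257, y 195–297). The post top is at crop (177,222), against (176,221) expected. The gripper is open and well clear, so I'm handing in.

```bash
python3 -c "
from plant import *
print(hand_in()); s=get_state(); print(s['time_s'],s['wrist_force'])"
```

```text
the job is handed in; nothing more can be done
None
the job is handed in; nothing more can be done
```

The spindle is home in the stand's socket, the label roll lies flat on its collar, and the job was handed in at about 29 s of the 67 s allowed. No verdict was reported.

**How it went**
- **Leaning:** The moves cannot tilt the tool, so I tipped the spindle in the grip by pushing it sideways against its wooden rest. The first try sprang back to about 5°. A second, larger push left about 15–16°, read from the camera image.
- **A knock on the rest:** Before the second push the foot hit the rim of the rest with about 14 N on the wrist. I backed off and re-aimed.
- **Slip in the grip:** The second push also shifted the spindle about 8 mm across the pads. I measured this in the picture and corrected for it.
- **Insertion:** The foot's edge went into the bore leaning about 15°. I brought the spindle upright and slid it down with wrist readings of about 6 N or less. The collar landed at about 12 N.
- **Roll:** I gripped the roll, lowered it over the post until it touched at about 13 N, released it and backed away upwards.

**Last checks**
- **Spindle:** After release, the spindle's outline matched the upright, fully home model to within about half a pixel (roughly 1 mm).
- **Roll:** The roll's rim, core and the post top matched the expected heights and centre to about 1 mm. The gripper was open and clear, with only about 1 N of noise on the wrist.
- **Not confirmed:** I did not measure step 1 (foot centre below the bore's mouth while leaning) directly. I inferred it from the picture and the tool height. I took no closing picture of the jar, weight and stapler, but no move went close to them.

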